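# Refit the kiln programmer's knob and long-press it to start the firing

## Task

The control knob has come off the kiln programmer. Press the red key right down to clear the alarm and let it up, then press the white key right down to call up the stored firing, leaving the blue key alone; after that pick up the black knob, turn it so that the flat in its bore matches the flat of the metal shaft, push it fully home and keep pressing so that the shaft is sprung right in. The long press starts the firing, so finish while the gripper is still holding the knob pressed in, and do not shift the green cup, the two glaze test tiles or the wooden stamp.

Things in the scene. Friction and masses are not known exactly. Their poses are not given: they have to be found in the camera images.
- programmer: light-grey kiln programmer, a fixed desk case 180 x 260 mm with a flat dark top panel 56 mm above the table; origin at the centre of its underside, x to its rear, y to its left. On the panel: red, white and blue round keys in a row at the front left, a screen behind them, and at the right (x -12, y -72 mm) the bare control shaft in a round dial plate 68 mm wide, 3 mm thick
- key_red_top (a point): centre of the top of the red key, a spring key 23 mm wide that stands 15 mm above the panel (9 mm above its 30 mm metal ring); pressed straight down
- key_white_top (a point): the same for the white key, the middle one
- key_blue_top (a point): the same for the blue key, nearest the shaft; not to be pressed
- key_red (a joint): how far the red key is down, m: 0 up, 0.005 right down (stop); spring 1.5 N at the start to 5 N at the stop; it counts as pressed beyond 0.0035, and comes up by itself
- key_white (a joint): the same for the white key
- key_blue (a joint): the same for the blue key
- shaft_tip (a point): centre of the control shaft's tip, 24 mm above the panel when out. Upright D-shaped steel shaft, 14 mm in diameter, one flat 1 mm from the axis; the point's x axis points out of the flat, z up. The last 3.5 mm taper, by 2 mm on the round and 0.8 mm on the flat; the D reaches down to 5 mm above the panel. The shaft can turn stiffly about its axis (0.3 N m)
- shaft (a joint): how far the shaft is sprung in, m: 0 out, 0.004 right in (stop); spring 5 N at the start, 9 N at the stop
- knob: the loose black knob, standing upright on the table, 36 mm high, about 45 g; origin at the centre of its underside. Round skirt 46 mm wide and 18 mm high; on it a bar grip 14 mm wide (along y) and 42 mm long (along x), 18 to 36 mm above the underside. A white pointer line marks the +x end of the bar
- knob_center (a point): middle of the knob, on its axis 18 mm above its underside; axes as the knob's
- knob_bore (a point): centre of the ceiling of the D-shaped bore in the knob's underside, 15 mm above the underside on the axis; axes as the knob's. Bore 15 mm in diameter, its flat 1.5 mm from the axis on the pointer side (+x), mouth chamfered 1 mm: the knob fits with its pointer turned the same way as the shaft's flat, and this point meets shaft_tip when fully home
- knob_pointer (a point): pointer end of the bar grip's top, 21 mm from the knob's axis along +x
- cup_glazed: green glazed cup 65 mm wide and 71 mm high, leave alone; origin at the centre of its underside
- test_tile_1: L-shaped glaze test tile with a green top, 30 x 38 x 56 mm, leave alone; origin under its centre
- test_tile_2: L-shaped glaze test tile with a brown top, 30 x 38 x 50 mm, leave alone; origin under its centre
- stamp_1: small wooden pattern stamp standing upright, 19 mm wide and 54 mm high, leave alone; origin at the centre of its underside

How it is judged:
On the way, in this order (a step that is already met when the one before it is completed fails the run):
1. the red key is pressed down while the white key is up (value of joint key_red above 0.0035 m and value of joint key_white below 0.0015 m), for 0.1 s.
2. then the white key is pressed down while the red key is up (value of joint key_white above 0.0035 m and value of joint key_red below 0.0015 m), for 0.1 s.
3. then the knob is on the shaft, flat to flat and fully home, and presses the shaft in (distance between knob_bore and shaft_tip below 0.003 m and x of knob_pointer in the frame of shaft_tip above 0.015 m and angle between the x axis of knob_center and the x axis of shaft_tip, either way round below 0.3 rad and value of joint shaft above 0.003 m and value of joint key_white below 0.0015 m), for 0.2 s.
At the end, for the whole second after the job is handed in: Gripper still pressing the knob (over 2 N): knob upright on the shaft (0.1 rad), bore ceiling within 3 mm of the shaft's tip, pointer turned the way of the shaft's flat within 0.3 rad, shaft held in over 3 of its 4 mm, knob at rest, red and white keys up (all of step 3 and angle between knob_center's own z axis and vertical below 0.1 rad and contact force between the fingers and knob above 2 N and linear speed of knob below 0.02 m/s and value of joint key_red below 0.0015 m); the arm keeps its last pose, push and grip.
It fails at once if the blue key is pressed (value of joint key_blue above 0.0025 m).
It fails at once if the cup, a test tile or the stamp is shifted by more than 20 mm (distance of any of cup_glazed, test_tile_1, test_tile_2, stamp_1 from where it was at the start of the episode above 0.02 m).
It also fails if it takes over 62 s, if anything falls off the work surface, if the arm or the gripper's body presses on something with over 40 N, if the wrist force passes 120 N, or if a joint passes its speed limit or range.

## Robot

A 7-joint arm with a two-finger parallel gripper is mounted at the origin on a cart in front of the work surface, level with it; the furniture and walls round the work are solid. World frame = base frame: x ahead of the robot, y to its left, z up, the work surface at z = 0. Lengths are in m, angles in rad, forces in N, time in s.
With the tool pointing down it reaches from about 0.4 to 0.85 m from the base axis. Payload 4.5 kg.
Tool frame: the origin (TCP) lies on the centre line of the jaws, within the pads' length; the fingertips stand 14 mm ahead of it and the grasp point (between the pads) lies 5 mm behind it (r.tcp_to_tips is the z of the fingertips in the tool frame, in m); z points along the fingers, y is the direction in which the jaws open and shut (so a half turn about z gives the same grasp; the last joint's range is limited). The gripper opens to 88 mm and grips with 3 to 60 N. Pads are 18 mm wide; open, the fingers measure 123 mm over their backs; the gripper's body (75 mm by 187 mm) begins 45 mm behind the grasp point.
Start: joints at [-1.302, 0.689, -0.195, 1.565, 0.157, 0.902, -0.215], TCP at [0.145, 0.608, 0.253] pointing down, gripper open.
Joint ranges: [-3.01, 3.01], [-0.46, 2.08], [-1.47, 1.51], [0.13, 2.56], [-1, 4.14], [0.04, 2.09], [-2.66, 2.66]. Speed limits (rad/s): [2.57, 2.57, 3.14, 3.14, 3.14, 3.14, 3.14].

## Interface

Orientations are given as a unit quaternion [x, y, z, w].
In Python, from plant import r, viewer gives the robot as it stands.
- The arm moves only by the shell command python3 -m inch 'ROWS' [FORCE]. ROWS is JSON, a list of rows, each a list of 3 entries, a list of its own where there are three numbers: the closure, from 0 (fully open) to 1 (shut), then the shift along the tool's x, y, z in cm, then the turn about the tool's z in degrees. In form: [[fingers, [x, y, z], yaw], ...]. A call has 1 to 20 rows; each row is the pose to reach, as a shift and turn from the pose commanded when the call began, along the tool's axes at that moment; what a row does not reach only later rows make up. A row lasts 1/10 s, in which the tool goes at most 50 mm and 8.59 degrees, less where a joint would pass 70% of its speed; a pose out of reach is approached as far as the arm can. A call with a gripper value outside its range is refused whole. The fingers move at their own pace and stop on an object; FORCE is the grip in N (left out, the last holds). Time passes only in rows, so rows that repeat a pose let the fingers close. It gives the time, the measured TCP pose, the force and the opening at its end, in the units of the state.
- r.get_state(): the state, without advancing time (a new reading comes with each control period).
- viewer.snapshot(name): name is "scene" or "top" or "wrist"; returns the picture (420x560x3 uint8, red, green, blue); there is no depth.
- viewer.camera_params(name): a dict with "intrinsics" (3x3 intrinsics, pixels), "world_to_cam" (4x4, takes a point from world to camera coordinates). Camera axes: x right, y up, looking along -z (the intrinsics and any distortion apply to the point x, -y, -z); pixel columns grow to the right and rows downward; lengths in m; the calibration is good to about 2 mm. A picture is of the moment at which its call begins: read the wrist's pose just before it. camera_params takes no time and is no camera call; for the wrist camera it gives the pose at the moment of the call.
- r.finish_job(): hands the job in, once; it reports no verdict.
Trained networks look in the newest picture that a camera, given by its name, has taken for a name from the list of things; names that differ only in an ending like _2 or _b are one class to them, and where a whole thing is asked for, a point or a joint stands for the part that bears it (a point fixed in the world has none). Each returns a list of dicts, best first, with "p" (0 to 1); they miss things now and then, are a little off and sometimes report something else, mostly with a low value. They report only what shows in the picture. A call takes as long as a camera call.
- viewer.outline_of(camera, name): "pixels" (420x560 bool, what is visible of it) and "bbox" ([left, top, width, height] in pixels, round what is visible of it).
The state is a dict: "clock": time; "q": joint angles; "qd": joint speeds; "joint_torque": joint torques, N m; "tool_pos": TCP position; "eef_rot": TCP orientation; "contact_force": force on the tool from outside, world axes, zero at the start; "moment": the same for the moment, N m; "opening": opening from 0.0 (shut) to 1.0 (fully open).
Only numpy, scipy, OpenCV 4.12 (cv2) and the standard library are available. Lean on these libraries where they do the work, as an engineer would, in place of code of your own. Each camera call takes 0.05 s, during which the arm holds its last target.

## Working session

There is one attempt and no reset: what is moved stays moved. The work goes in short steps, Python scripts to look and compute and a shell command to move; the robot and the scene stay as the last step left them, time stands still between calls to the robot, and variables do not carry over. Pictures are saved under pics/ and viewed, and the job is handed in when it is done.

```bash
ls; mkdir -p pics; python3 - <<'E'
from plant import r, viewer
import cv2
s=r.get_state(); print(s['clock'],s['tool_pos'],s['eef_rot'],s['opening'],r.tcp_to_tips)
for n in ("scene","top","wrist"):
    im=viewer.snapshot(n); cv2.imwrite(f"pics/a_{n}.png",im[:,:,::-1]); p=viewer.camera_params(n); print(n,p)
E
```

```text
pics
0.0 [0.14531371 0.60724986 0.25192265] [ 1.17089038e-01  9.93121005e-01 -9.08229000e-04 -3.07040712e-05] 1.0000701317123326 0.014
scene {'intrinsics': array([[486.49445355,   0.        , 271.13760975],
       [  0.        , 486.49445355, 206.71171689],
       [  0.        ,   0.        ,   1.        ]]), 'world_to_cam': array([[ 0.75961631, -0.64992883,  0.02399096, -0.33621001],
       [ 0.29906283,  0.38181638,  0.87451568, -0.24077114],
       [-0.5775331 , -0.65712157,  0.4844035 , -0.84865371],
       [ 0.        ,  0.        ,  0.        ,  1.        ]])}
top {'intrinsics': array([[447.1419079 ,   0.        , 278.12897649],
       [  0.        , 447.1419079 , 209.69734859],
       [  0.        ,   0.        ,   1.        ]]), 'world_to_cam': array([[-0.02778989, -0.99959796, -0.00562441,  0.10972656],
       [ 0.99524699, -0.02819341,  0.09321244, -0.53203776],
       [-0.09333353, -0.00300731,  0.99563036, -1.12995459],
       [ 0.        ,  0.        ,  0.        ,  1.        ]])}
wrist {'intrinsics': array([[323.66579615,   0.        , 276.96025758],
       [  0.        , 323.66579615, 211.46920377],
       [  0.        ,   0.        ,   1.        ]]), 'world_to_cam': array([[ 0.23246375,  0.97260333, -0.00183542, -0.62394876],
       [-0.93602357,  0.22320727, -0.27209997,  0.03725663],
       [-0.26423565,  0.06497138,  0.96226724, -0.38995426],
       [ 0.        ,  0.        ,  0.        ,  1.        ]])}
```

View pics/a_scene.png

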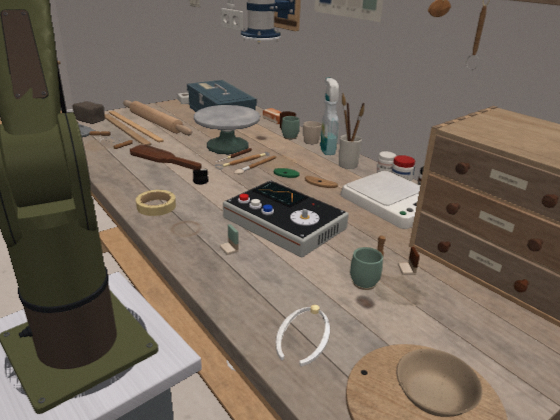

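View pics/a_top.png

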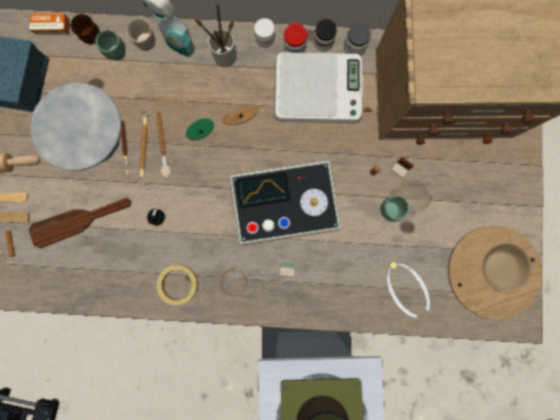

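View pics/a_wrist.png

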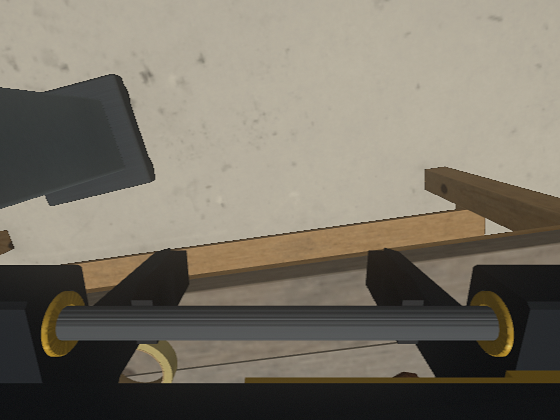

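```bash
cat > h.py <<'E'
import numpy as np, cv2
from plant import r, viewer
def P(n):
    p=viewer.camera_params(n); return np.array(p['intrinsics']),np.array(p['world_to_cam'])
def proj(KW,X):
    K,W=KW; c=W[:3,:3]@np.asarray(X)+W[:3,3]; u=K@np.array([c[0],-c[1],-c[2]]); return u[:2]/u[2]
def ray(KW,uv):
    K,W=KW; d=np.linalg.solve(K,[uv[0],uv[1],1.]); d=W[:3,:3].T@np.array([d[0],-d[1],-d[2]]); o=-W[:3,:3].T@W[:3,3]; return o,d/np.linalg.norm(d)
def onz(KW,uv,z):
    o,d=ray(KW,uv); return o+d*(z-o[2])/d[2]
def tri(obs):
    A=np.zeros((3,3));b=np.zeros(3);L=[]
    for KW,uv in obs:
        o,d=ray(KW,uv); M=np.eye(3)-np.outer(d,d); A+=M;b+=M@o; L.append((M,o))
    X=np.linalg.solve(A,b); return X,[1e3*np.linalg.norm(M@(X-o)) for M,o in L]
def yaw():
    s=r.get_state(); from scipy.spatial.transform import Rotation as R
    M=R.from_quat(s['eef_rot']).as_matrix(); return s,M
E
python3 - <<'E'
from h import *
for n in ("scene","top"):
    im=viewer.snapshot(n)
    for nm in ("key_red_top","key_white_top","key_blue_top","shaft_tip","knob","programmer","cup_glazed","test_tile_1","stamp_1"):
        o=viewer.outline_of(n,nm)
        for d in o[:2]:
            ys,xs=np.nonzero(d['pixels']); print(n,nm,round(d['p'],2),d['bbox'],xs.mean().round(1),ys.mean().round(1),len(xs))
    if n=="top": c=im[140:280,130:350]
    else: c=im[150:260,180:360]
    cv2.imwrite(f"pics/b_{n}.png",cv2.resize(c,None,fx=3.6,fy=3.6,interpolation=cv2.INTER_CUBIC)[:,:,::-1])
print(r.get_state()['clock'])
E
```

```text
scene shaft_tip 0.6 [300.0, 209.1, 4.4, 7.4] 304.7 212.7 41
scene shaft_tip 0.41 [194.0, 169.2, 16.6, 15.8] 200.4 176.1 192
scene knob 0.68 [195.6, 166.8, 12.0, 19.7] 200.3 176.0 219
scene programmer 0.9 [220.2, 180.1, 128.9, 77.2] 285.8 216.9 5652
scene cup_glazed 0.57 [349.2, 247.7, 34.4, 41.0] 366.1 267.5 1184
scene test_tile_1 0.75 [219.6, 224.9, 19.3, 30.5] 231.0 241.2 369
scene test_tile_1 0.53 [395.8, 244.6, 25.9, 32.6] 410.7 262.3 325
scene stamp_1 0.63 [251.8, 201.5, 9.9, 5.5] 255.2 202.0 62
scene stamp_1 0.47 [380.9, 236.0, 4.4, 18.8] 381.2 242.9 76
top key_red_top 0.39 [249.3, 225.8, 6.8, 2.9] 251.9 227.1 43
top key_white_top 0.48 [261.2, 221.3, 12.4, 8.6] 268.2 224.8 68
top key_blue_top 0.47 [282.0, 218.6, 5.0, 6.9] 284.3 222.1 56
top knob 0.68 [280.2, 216.1, 7.7, 8.5] 283.9 222.0 52
top knob 0.58 [149.5, 207.4, 18.2, 20.2] 155.9 216.6 254
top programmer 0.73 [229.5, 160.1, 110.1, 83.9] 284.8 202.3 7260
top cup_glazed 0.81 [379.7, 193.9, 30.4, 28.2] 394.8 207.9 607
top test_tile_1 0.59 [280.1, 264.1, 14.3, 10.0] 287.5 269.4 164
top test_tile_1 0.59 [393.0, 161.4, 20.2, 16.8] 401.6 167.0 246
top stamp_1 0.42 [370.2, 166.3, 9.0, 7.9] 375.0 170.0 53
1.15
```

View pics/b_top.png

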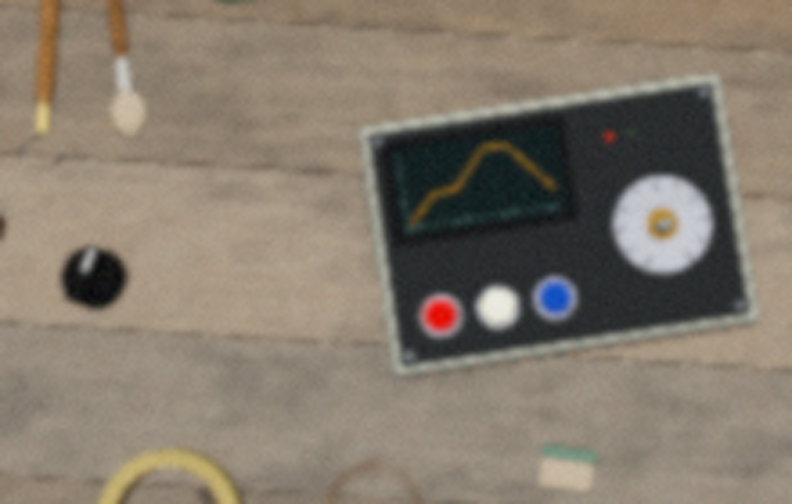

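View pics/b_scene.png

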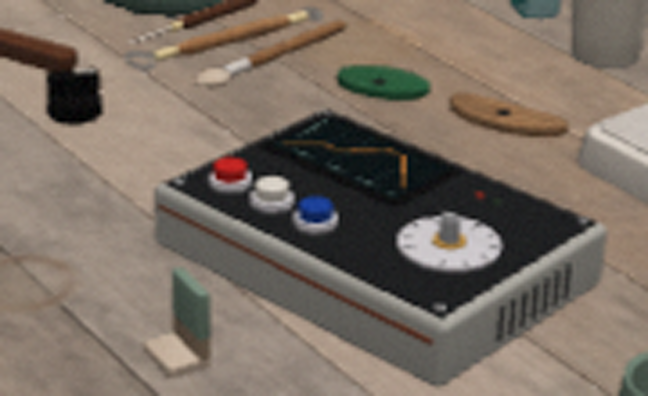

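```bash
python3 - <<'E'
from h import *
T=P('top');S=P('scene')
o=.36
t={'red':(440,315),'white':(498,306),'blue':(556,297),'tip':(662,221),'knobtop':(93,277)}
s={'red':(230,164),'white':(273,184),'blue':(316,205),'tip':(450,216),'knobtop':(74,80)}
zz=dict(red=.071,white=.071,blue=.071,tip=.08,knobtop=.036)
for k in t:
    a=np.array(t[k])/3.6-o+[130,140]; b=np.array(s[k])/3.6-o+[180,150]
    X,e=tri([(T,a),(S,b)]); print(k,X.round(4),np.round(e,1),'top@z',onz(T,a,zz[k]).round(4),'scene@z',onz(S,b,zz[k]).round(4))
# case corners (top rim of panel) 
C=[onz(T,np.array(c)/3.6-o+[130,140],.056) for c in [(364,130),(716,78),(755,318),(401,372)]]
C=np.array(C);print(C.round(4),C.mean(0).round(4)); 
for i in range(4): print(np.linalg.norm(C[i]-C[(i+1)%4]).round(4))
d=C[0]-C[1]+C[3]-C[2]; print('yaxis dir deg',np.degrees(np.arctan2(d[1],d[0]))-90)
print('knobpointer',onz(T,np.array((89,257))/3.6-o+[130,140],.036),onz(T,np.array((93,277))/3.6-o+[130,140],.02))
for n,uv,z in (('cup',(394.8,207.9),.07),('tile1',(287.5,269.4),.03),('tile2',(401.6,167),.03),('stamp',(375,170),.05)): print(n,onz(T,uv,z).round(3))
E
```

```text
red [0.4889 0.161  0.0704] [0.4 0.4] top@z [0.4892 0.1607 0.071 ] scene@z [0.4878 0.1604 0.071 ]
white [0.4941 0.1209 0.0701] [0.2 0.2] top@z [0.4942 0.1208 0.071 ] scene@z [0.4929 0.1197 0.071 ]
blue [0.4989 0.0811 0.0697] [0.6 0.6] top@z [0.4993 0.0808 0.071 ] scene@z [0.4969 0.0796 0.071 ]
tip [0.5489 0.0067 0.0769] [0.2 0.2] top@z [0.5487 0.0068 0.08  ] scene@z [0.5447 0.0029 0.08  ]
knobtop [0.5246 0.4108 0.0317] [1.1 1.1] top@z [0.5251 0.409  0.036 ] scene@z [0.5188 0.4037 0.036 ]
[[ 0.6218  0.2123  0.056 ]
 [ 0.6517 -0.0366  0.056 ]
 [ 0.4818 -0.0572  0.056 ]
 [ 0.4512  0.1896  0.056 ]] [0.5516 0.077  0.056 ]
0.2507
0.1712
0.2487
0.1721
yaxis dir deg 6.958929634570794
knobpointer [0.53944501 0.41182248 0.036     ] [0.52645941 0.41346571 0.02      ]
cup [ 0.527 -0.195  0.07 ]
tile1 [0.382 0.075 0.03 ]
tile2 [ 0.636 -0.228  0.03 ]
stamp [ 0.627 -0.155  0.05 ]
```

```bash
python3 -m inch '[[0,[-39.4,-12,3],0],[0,[-39.4,-12,3],0],[0,[-39.4,-12,3],0],[0,[-39.4,-12,3],0],[0,[-39.4,-12,3],0],[0,[-39.4,-12,3],0],[0,[-39.4,-12,3],0],[0,[-39.4,-12,3],0],[0,[-39.4,-12,3],0],[0,[-39.4,-12,3],0],[0,[-39.4,-12,3],0]]'
python3 - <<'E'
from h import *
W=P('wrist'); im=viewer.snapshot('wrist'); np.savez('w1.npz',K=W[0],W=W[1]); cv2.imwrite('pics/c1.png',im[:,:,::-1])
print(proj(W,[.525,.411,.036]),proj(W,[.525,.411,0]),r.get_state()['tool_pos'],r.get_state()['contact_force'])
E
```

```text
clock: 2.25
tool_pos: [0.499, 0.401, 0.2227]
eef_rot: [0.116, 0.993, 0.001, -0.001]
contact_force: [-0.6, -0.4, 0.2]
opening: 1.002
[292.3802932 214.8361523] [290.9074371  205.93899975] [0.49831068 0.40167647 0.2229041 ] [-0.8585355   0.65204831 -0.30492945]
```

View pics/c1.png

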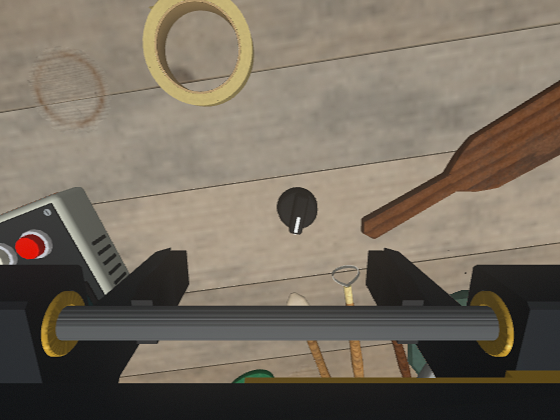

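```bash
python3 - <<'E'
from h import *
im=cv2.imread('pics/c1.png'); c=im[175:250,260:340]; cv2.imwrite('pics/c1z.png',cv2.resize(c,None,fx=8,fy=8,interpolation=cv2.INTER_CUBIC))
E
```

```text
(no output)
```

View pics/c1z.png

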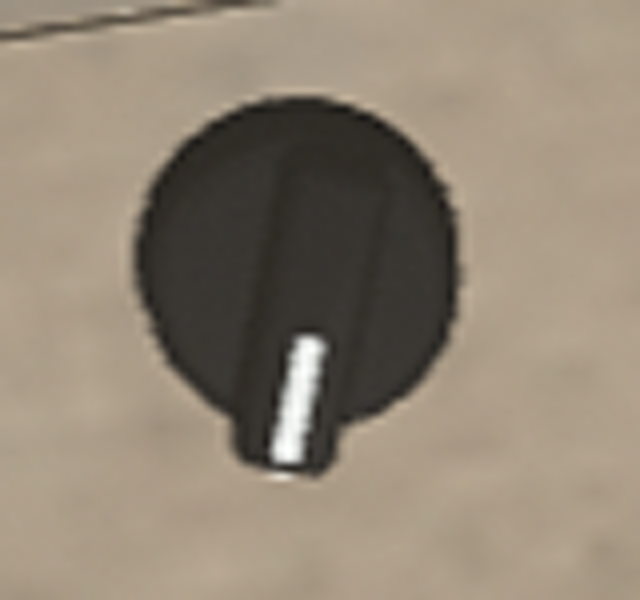

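```bash
python3 - <<'E'
from h import *
d=np.load('w1.npz'); W=(d['K'],d['W'])
f=lambda u,v:np.array([260+u/8-.44,175+v/8-.44])
a=onz(W,f(334,172),.036); b=onz(W,f(283,468),.036); c=onz(W,f(310,345),.036)
print(a,b,np.linalg.norm(a-b),(a+b)/2,np.degrees(np.arctan2(*(b-a)[1::-1])),np.degrees(np.arctan2(*(b-c)[1::-1])))
print('skirt',onz(W,f(297,258),.014))
T=P('top'); 
t=np.array((93,278))/3.6-.36+[130,140]
print(tri([(T,t),(W,f(305,290))]))
for uv in ((30,247),): print('red',onz(W,uv,.071))
E
```

```text
[0.50780161 0.42409201 0.036     ] [0.54494315 0.40926801 0.036     ] 0.03999056030242793 [0.52637238 0.41668001 0.036     ] -21.758022017518282 -24.241874371691054
skirt [0.52369387 0.41714534 0.014     ]
(array([0.52752149, 0.41641942, 0.0126742 ]), [np.float64(1.4341591794300053), np.float64(1.4341591794300526)])
red [0.48840222 0.16482642 0.071     ]
```

```bash
python3 -m inch '[[1,[-2.7,-24,2.2],0],[1,[-2.7,-24,2.2],0],[1,[-2.7,-24,2.2],0],[1,[-2.7,-24,2.2],0],[1,[-2.7,-24,2.2],0],[1,[-2.7,-24,2.2],0],[1,[-2.7,-24,2.2],0]]' 20
python3 - <<'E'
from h import *
W=P('wrist'); im=viewer.snapshot('wrist'); np.savez('w2.npz',K=W[0],W=W[1]); cv2.imwrite('pics/c2.png',im[:,:,::-1])
print(r.get_state()['tool_pos'],r.get_state()['contact_force'])
for X in ([.489,.161,.071],[.494,.121,.071],[.5485,.0055,.08]): print(proj(W,X))
E
```

```text
clock: 3.0
tool_pos: [0.4703, 0.1612, 0.2012]
eef_rot: [0.116, 0.993, 0.001, 0.0]
contact_force: [-0.0, -0.0, 0.3]
opening: 0.389
[0.47072429 0.16248338 0.20127463] [-0.0545658   0.47814332  1.03735403]
[281.85917456 227.73150353]
[238.19479517 243.18818409]
[129.78330954 329.1571503 ]
```

View pics/c2.png

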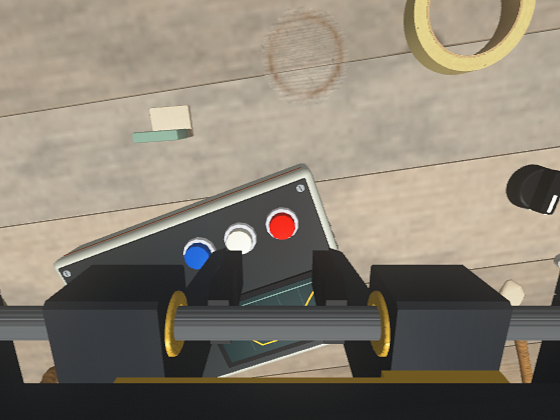

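```bash
python3 - <<'E'
from h import *
d=np.load('w2.npz'); W=(d['K'],d['W'])
for uv in ((282,223.5),(239.5,236),(197,255)): print(onz(W,uv,.071).round(4))
s,M=yaw(); print(M.round(3),s['tool_pos'])
print(M.T@(np.array([.4878,.1615,.083])-s['tool_pos']))
print(M.T@(np.array([.4925,.1215,.083])-s['tool_pos']))
E
```

```text
[0.4853 0.162  0.071 ]
[0.4879 0.1238 0.071 ]
[0.4963 0.083  0.071 ]
[[-0.973  0.229  0.001]
 [ 0.229  0.973  0.002]
 [-0.     0.003 -1.   ]] [0.47072429 0.16248338 0.20127463]
[-0.01680089  0.00266171  0.11828812]
[-0.03054739 -0.0351948   0.11819852]
```

```bash
python3 -m inch '[[1,[-1.7,0.2,5],0],[1,[-1.7,0.2,9],0],[1,[-1.7,0.2,11],0],[1,[-1.7,0.2,11.4],0],[1,[-1.7,0.2,11.9],0],[1,[-1.7,0.2,12.1],0],[1,[-1.7,0.2,12.1],0],[1,[-1.7,0.2,12.1],0]]' 20; python3 -c "
from plant import r;s=r.get_state();print(s['tool_pos'],s['contact_force'],s['opening'])"
```

```text
clock: 3.85
tool_pos: [0.4887, 0.1593, 0.0809]
eef_rot: [0.117, 0.993, 0.001, 0.001]
contact_force: [-2.1, 2.0, 4.7]
opening: 0.011
[0.48870798 0.15927387 0.08094383] [-2.06341817  2.02421848  4.70313447] 0.01113791906279033
```

```bash
python3 -m inch '[[1,[0,0.1,0.15],0],[1,[0,0.1,0.3],0],[1,[0,0.1,0.3],0],[1,[0,0.1,0.3],0]]' ; python3 -c "
from plant import r;s=r.get_state();print(s['tool_pos'],s['contact_force'],s['opening'])
from h import *
for n in ('scene','wrist'): cv2.imwrite('pics/d_%s.png'%n,viewer.snapshot(n)[:,:,::-1])
"
```

```text
clock: 4.25
tool_pos: [0.4889, 0.1592, 0.08]
eef_rot: [0.117, 0.993, 0.001, 0.002]
contact_force: [-6.9, 0.6, 30.3]
opening: 0.005
[0.48886936 0.15915057 0.08003461] [-6.87022722  0.62473726 30.25800052] 0.0047158587846563415
```

View pics/d_scene.png

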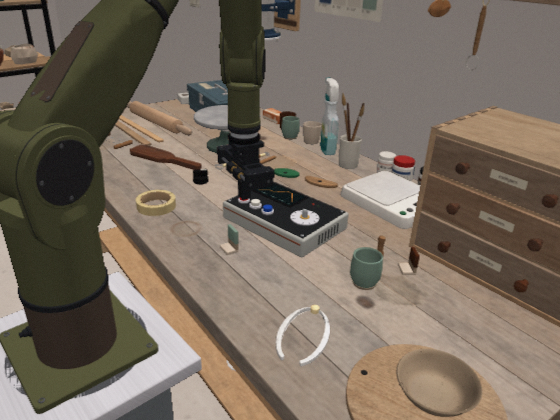

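View pics/d_wrist.png

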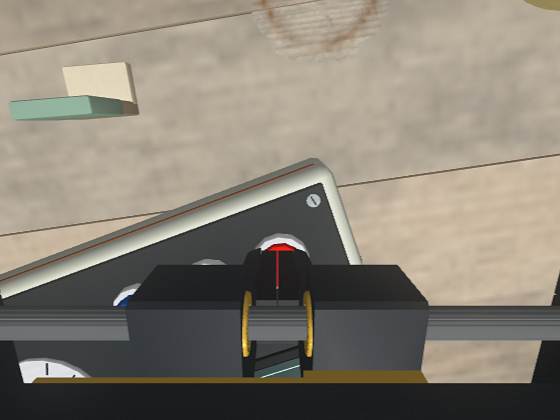

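```bash
python3 -m inch '[[1,[0,0,-1.5],0],[1,[0,0,-3],0],[1,[-1.2,-3.7,-3],0],[1,[-1.2,-3.7,-3],0],[1,[-1.2,-3.7,-1.2],0],[1,[-1.2,-3.7,-0.6],0],[1,[-1.2,-3.7,-0.1],0],[1,[-1.2,-3.7,-0.1],0],[1,[-1.2,-3.7,-0.1],0],[1,[-1.2,-3.7,-0.1],0]]' ; python3 -c "
from h import *
for n in ('wrist',): cv2.imwrite('pics/e_%s.png'%n,viewer.snapshot(n)[:,:,::-1])
"
```

```text
clock: 5.35
tool_pos: [0.4921, 0.1188, 0.0801]
eef_rot: [0.118, 0.993, -0.001, 0.001]
contact_force: [-2.5, -3.4, 24.1]
opening: 0.006
```

View pics/e_wrist.png

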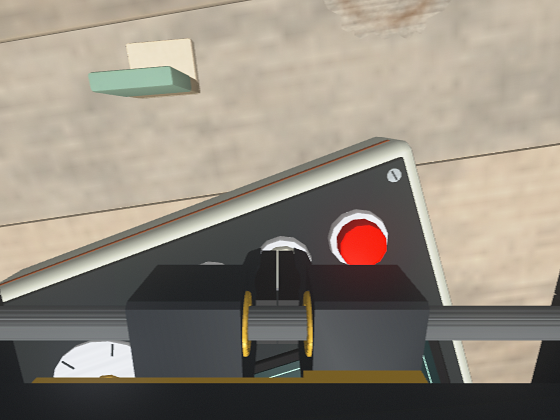

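```bash
python3 -m inch '[[1,[0,0,-4],0],[0.5,[-3,-3,-8],0],[0,[-8.3,-9.7,-10],0],[0,[-8.3,-9.7,-10],0],[0,[-8.3,-9.7,-10],0],[0,[-8.3,-9.7,-10],0],[0,[-8.3,-9.7,-10],0],[0,[-8.3,-9.7,-10],0]]' ; python3 -c "
from h import *
W=P('wrist'); im=viewer.snapshot('wrist'); np.savez('w3.npz',K=W[0],W=W[1]); cv2.imwrite('pics/f.png',im[:,:,::-1])
u=proj(W,[.5487,.0055,.08]); print(u)
x,y=[int(round(v)) for v in u]; c=im[max(0,y-45):y+45,x-55:x+55]; print(max(0,y-45),x-55)
cv2.imwrite('pics/fz.png',cv2.resize(c,None,fx=6,fy=6,interpolation=cv2.INTER_CUBIC)[:,:,::-1])
"
```

```text
clock: 6.2
tool_pos: [0.5487, 0.0083, 0.1773]
eef_rot: [0.116, 0.993, 0.0, -0.001]
contact_force: [0.6, -0.5, 0.6]
opening: 0.618
[273.47089824 219.63812531]
175 218
```

View pics/f.png

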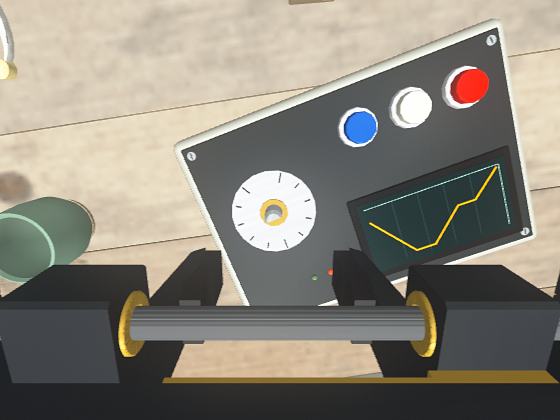

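View pics/fz.png

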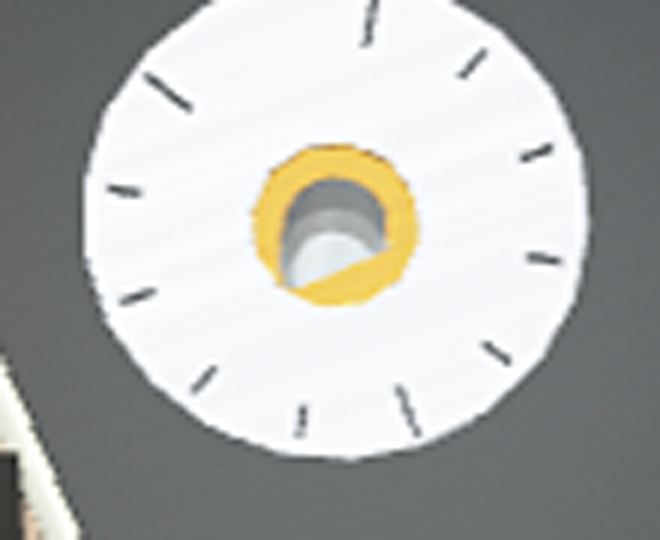

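```bash
python3 - <<'E'
from h import *
d=np.load('w3.npz'); W=(d['K'],d['W'])
f=lambda u,v:np.array([218+u/6-.42,175+v/6-.42])
a=onz(W,f(290,288),.079); b=onz(W,f(388,248),.079); e=b-a
print(a,b,np.linalg.norm(e),'normal ang',np.degrees(np.arctan2(e[1],e[0]))-90)
# collar centre on dial plane, dial centre
print('dial',onz(W,f(336,207),.059),'collar',onz(W,f(335,225),.060))
for uv in ((358,126),(411,106),(467,86)): print(onz(W,uv,.071).round(4))
T=P('top'); g=lambda u,v:np.array([130+u/3.6-.36,140+v/3.6-.36])
print('top dial',onz(T,g(662,224),.059))
# round centre of tip: tip top arc
print('tip arc top', onz(W,f(333,232),.08), 'flat mid',onz(W,f(338,268),.08))
s,M=yaw(); print(s['q'],np.degrees(np.arctan2(M[1,1],M[0,1])))
E
```

```text
[ 0.54993865 -0.00061191  0.079     ] [0.54767786 0.01243545 0.079     ] 0.013241786068544424 normal ang 9.830358459513903
dial [0.54634834 0.00592728 0.059     ] collar [0.54847832 0.00529188 0.06      ]
[0.4973 0.0796 0.071 ]
[0.4924 0.118  0.071 ]
[0.4882 0.1572 0.071 ]
top dial [0.54896482 0.00527639 0.059     ]
tip arc top [0.54383499 0.00636524 0.08      ] flat mid [0.54847984 0.00588998 0.08      ]
[ 0.08818525  0.70774268 -0.31114086  1.86507652  0.34666831  0.62291574
  0.902014  ] 76.72554622356397
```

```bash
python3 -m inch '[[0.4,[11.7,39.3,2.7],10],[0.4,[11.7,39.3,2.7],10],[0.4,[11.7,39.3,2.7],10],[0.4,[11.7,39.3,2.7],10],[0.4,[11.7,39.3,2.7],10],[0.4,[11.7,39.3,2.7],10],[0.4,[11.7,39.3,2.7],10],[0.4,[11.7,39.3,2.7],10],[0.4,[11.7,39.3,2.7],10],[0.4,[11.7,39.3,2.7],10],[0.4,[11.7,39.3,2.7],10],[0.4,[11.7,39.3,2.7],10]]' ; python3 -c "
from h import *
W=P('wrist'); im=viewer.snapshot('wrist'); np.savez('w4.npz',K=W[0],W=W[1]); cv2.imwrite('pics/g.png',im[:,:,::-1])
u=proj(W,[.5255,.4155,.036]); print(u)
x,y=[int(round(v)) for v in u]; c=im[max(0,y-50):y+50,x-60:x+60]; print(max(0,y-50),x-60)
cv2.imwrite('pics/gz.png',cv2.resize(c,None,fx=6,fy=6,interpolation=cv2.INTER_CUBIC)[:,:,::-1])
s,M=yaw(); print(s['q'],np.degrees(np.arctan2(M[1,1],M[0,1])))
"
```

```text
clock: 7.45
tool_pos: [0.5281, 0.4129, 0.1507]
eef_rot: [0.205, 0.979, -0.001, 0.0]
contact_force: [0.3, 0.1, 0.4]
opening: 0.602
[279.31959466 207.86210463]
158 219
[-0.63981495  0.87102397 -0.18185162  1.50044829  0.19861258  0.78937258
  0.25997504] 66.38498521819804
```

View pics/g.png

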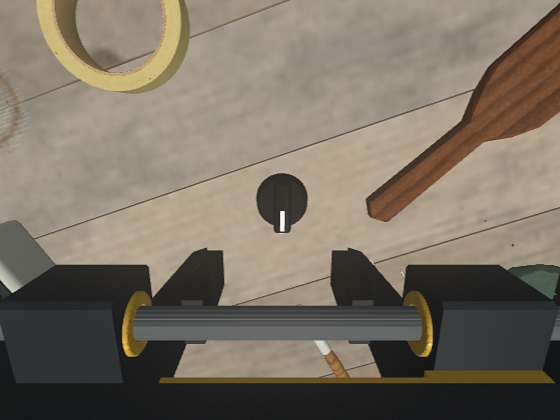

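View pics/gz.png

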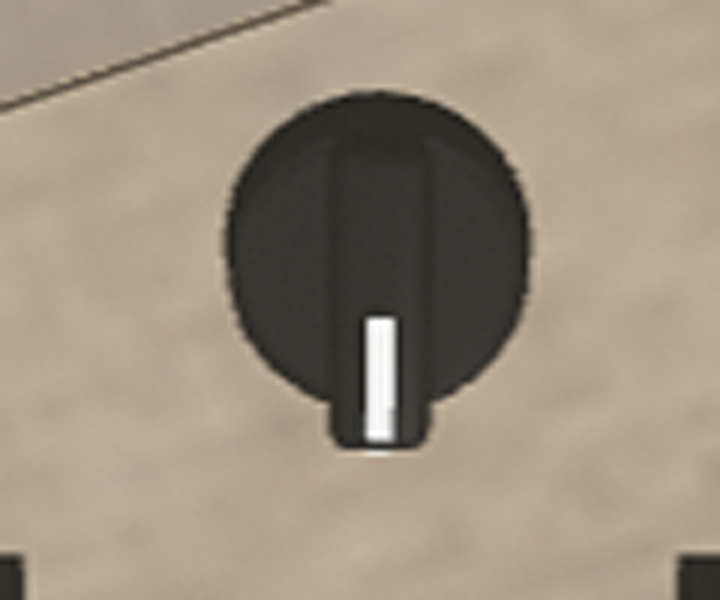

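```bash
python3 - <<'E'
from h import *
d=np.load('w4.npz'); W=(d['K'],d['W'])
f=lambda u,v:np.array([219+u/6-.42,158+v/6-.42])
a=onz(W,f(381,152),.036); b=onz(W,f(380,445),.036)
print(a,b,np.linalg.norm(a-b),(a+b)/2,np.degrees(np.arctan2(*(b-a)[1::-1])))
k1=onz(W,f(378,245),.009)
print('skirt',k1)
d1=np.load('w1.npz'); W1=(d1['K'],d1['W']); g=lambda u,v:np.array([260+u/8-.44,175+v/8-.44])
print(tri([(W,f(380,443)),(W1,g(283,466))]),tri([(W,f(381,318)),(W1,g(311,335))]))
s,M=yaw(); c=(a+b)/2; print(M.T@(c-s['tool_pos']),s['tool_pos'])
E
```

```text
[0.50802468 0.42541909 0.036     ] [0.54464823 0.40946142 0.036     ] 0.03994911709645834 [0.52633646 0.41744025 0.036     ] -23.543793637364782
skirt [0.52526647 0.41787284 0.009     ]
(array([0.54504035, 0.40933465, 0.034509  ]), [np.float64(0.16165063917317155), np.float64(0.16165063917309141)]) (array([0.52840487, 0.41662587, 0.03550752]), [np.float64(0.1496739476113703), np.float64(0.14967394761134403)])
[0.00357391 0.00344309 0.11479715] [0.52818716 0.41308661 0.15080694]
```

```bash
python3 -m inch '[[0.4,[0.3,0.4,4],0],[0.4,[0.3,0.4,8],0],[0.4,[0.3,0.4,10.5],0],[0.4,[0.3,0.4,11.3],0],[0.4,[0.3,0.4,11.6],0],[0.4,[0.3,0.4,11.6],0]]' 40; python3 -c "
from h import *
W=P('wrist'); im=viewer.snapshot('wrist'); cv2.imwrite('pics/i.png',im[:,:,::-1])"
```

```text
clock: 8.1
tool_pos: [0.527, 0.4206, 0.0358]
eef_rot: [0.204, 0.979, 0.001, 0.001]
contact_force: [0.1, -0.8, -0.3]
opening: 0.603
```

View pics/i.png

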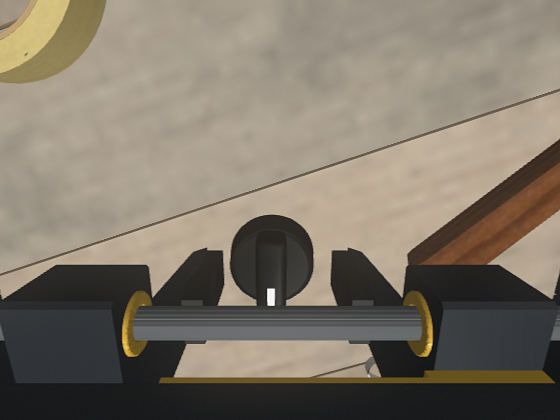

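```bash
python3 - <<'E'
from h import *
W=P('wrist'); s,M=yaw(); p=s['tool_pos']
a=onz(W,(271,231),.036); b=onz(W,(271,288.5),.036); k=onz(W,(271.5,214.5),.009)
for x in (a,b,k): print((M.T@(x-p)*1e3).round(1))
E
```

```text
[24.1 -2.8  0.3]
[-3.6 -3.   0.3]
[23.6 -3.1 27.3]
```

```bash
python3 -m inch '[[0.4,[0.1,-0.3,0.1],0],[0.4,[0.1,-0.3,0.1],0],[1,[0.1,-0.3,0.1],0],[1,[0.1,-0.3,0.1],0],[1,[0.1,-0.3,0.1],0],[1,[0.1,-0.3,0.1],0],[1,[0.1,-0.3,0.1],0],[1,[0.1,-0.3,0.1],0],[1,[0.1,-0.3,0.1],0],[1,[0.1,-0.3,0.1],0]]' 40; python3 -c "
from h import *
W=P('wrist'); im=viewer.snapshot('wrist'); cv2.imwrite('pics/j.png',im[:,:,::-1])"
```

```text
clock: 9.15
tool_pos: [0.5239, 0.4184, 0.0337]
eef_rot: [0.203, 0.979, 0.0, 0.0]
contact_force: [-0.3, 1.3, -0.4]
opening: 0.151
```

View pics/j.png

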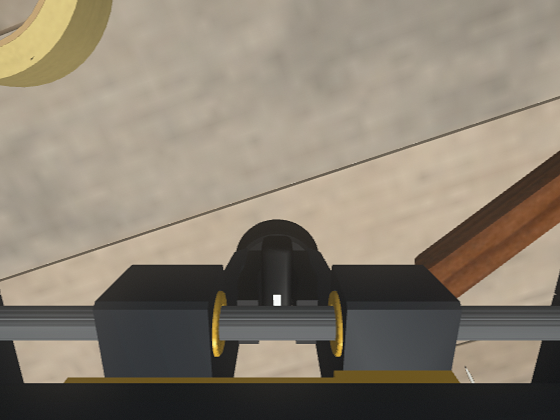

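```bash
python3 - <<'E'
from h import *
W=P('wrist'); s,M=yaw(); p=s['tool_pos']
a=onz(W,(277,237),.036); b=onz(W,(277,294.5),.036); k=onz(W,(277,219.5),.018);k2=onz(W,(277,219.5),.0)
for x in (a,b,k,k2): print((M.T@(x-p)*1e3).round(1))
print(s['q'])
E
```

```text
[22.4 -0.2 -2.3]
[-5.1 -0.2 -2.3]
[24.6 -0.2 15.7]
[19.  -0.2 33.7]
[-0.66494859  1.03229382 -0.15042554  1.5376513   0.23346328  0.58926076
  0.22378329]
```

```bash
python3 - <<'E'
from h import *
s,M=yaw(); print(M.T@(np.array([.5485,.0057,.15])-s['tool_pos']))
E
```

```text
[-0.18677231 -0.36873315 -0.11635585]
```

```bash
python3 -m inch '[[1,[0,0,-3],0],[1,[0,0,-7],0],[1,[-2,-4,-11],-8],[1,[-18.7,-36.9,-11.6],-16],[1,[-18.7,-36.9,-11.6],-24],[1,[-18.7,-36.9,-11.6],-33],[1,[-18.7,-36.9,-11.6],-33],[1,[-18.7,-36.9,-11.6],-33],[1,[-18.7,-36.9,-11.6],-33],[1,[-18.7,-36.9,-11.6],-33],[1,[-18.7,-36.9,-11.6],-33],[1,[-18.7,-36.9,-11.6],-33],[1,[-18.7,-36.9,-11.6],-33],[1,[-18.7,-36.9,-11.6],-33],[1,[-18.7,-36.9,-11.6],-33]]' 40; python3 -c "
from h import *
for n in ('wrist','scene','top'):
  im=viewer.snapshot(n); cv2.imwrite('pics/k_%s.png'%n,im[:,:,::-1])
  if n!='wrist':
    x,y=[int(v) for v in proj(P(n),[.548,.0055,.1])]; c=im[y-45:y+45,x-60:x+60]; print(n,y-45,x-60); cv2.imwrite('pics/kz_%s.png'%n,cv2.resize(c,None,fx=6,fy=6,interpolation=cv2.INTER_CUBIC)[:,:,::-1])
s,M=yaw(); print(s['tool_pos'],s['q'],np.degrees(np.arctan2(M[1,1],M[0,1])))
"
```

```text
clock: 10.7
tool_pos: [0.5486, 0.0074, 0.1498]
eef_rot: [-0.085, 0.996, 0.001, 0.0]
contact_force: [0.0, 0.7, -0.2]
opening: 0.155
scene 156 245
top 155 254
[0.54855419 0.00653117 0.14970935] [ 0.13930602  0.76159664 -0.39553377  1.88376362  0.49436956  0.59382693
  1.16507914] 99.6581189792826
```

View pics/k_wrist.png

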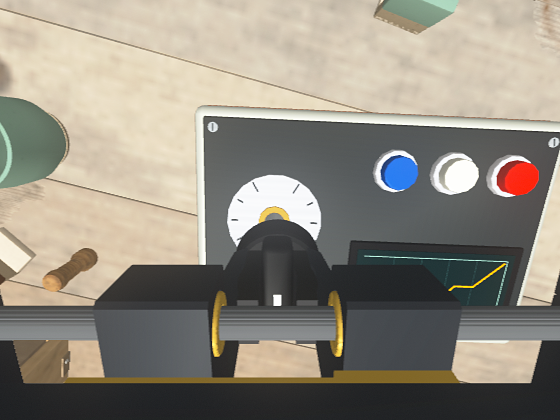

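View pics/kz_scene.png

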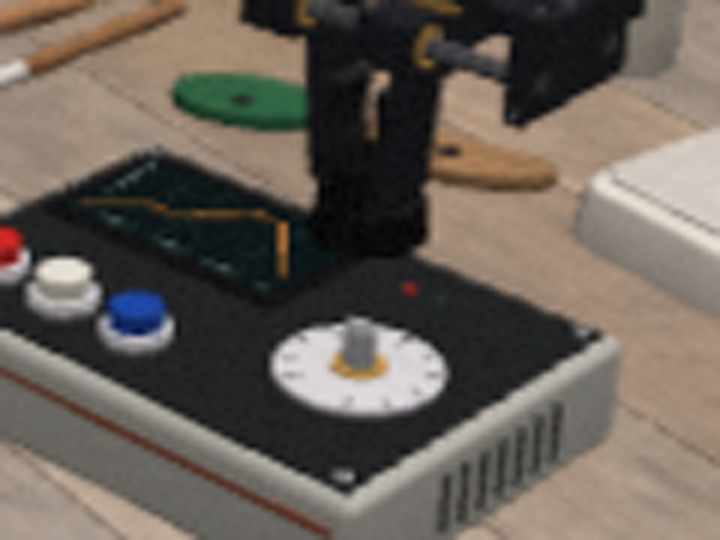

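```bash
python3 - <<'E'
from h import *
W=P('wrist'); s,M=yaw(); im=cv2.imread('pics/k_wrist.png')
c=im[165:275,215:335]; cv2.imwrite('pics/kw.png',cv2.resize(c,None,fx=6,fy=6,interpolation=cv2.INTER_CUBIC))
g=(im.min(2)>150).astype(np.uint8)[165:245,215:335]
n,l,st,ce=cv2.connectedComponentsWithStats(g); i=1+st[1:,4].argmax(); ys,xs=np.nonzero(l==i); xs+=215;ys+=165
# fit circle on plane z=.059 using the contour upper/left/right
P3=[]
for y in range(ys.min()+1,232):
    r_=xs[ys==y]
    if len(r_)>5: P3+= [onz(W,(r_.min()-.5,y),.059),onz(W,(r_.max()+.5,y),.059)]
P3=np.array(P3); A=np.c_[2*P3[:,:2],np.ones(len(P3))]; b=(P3[:,:2]**2).sum(1); x=np.linalg.lstsq(A,b,rcond=None)[0]; print('dial centre',x[:2],'R',np.sqrt(x[2]+x[0]**2+x[1]**2))
print('rel tool',M.T@(np.r_[x[:2],.08]-s['tool_pos']))
E
```

```text
dial centre [0.54864858 0.00434419] R 0.0338869900095228
rel tool [ 0.00027702 -0.00220072  0.06970843]
```

View pics/kw.png

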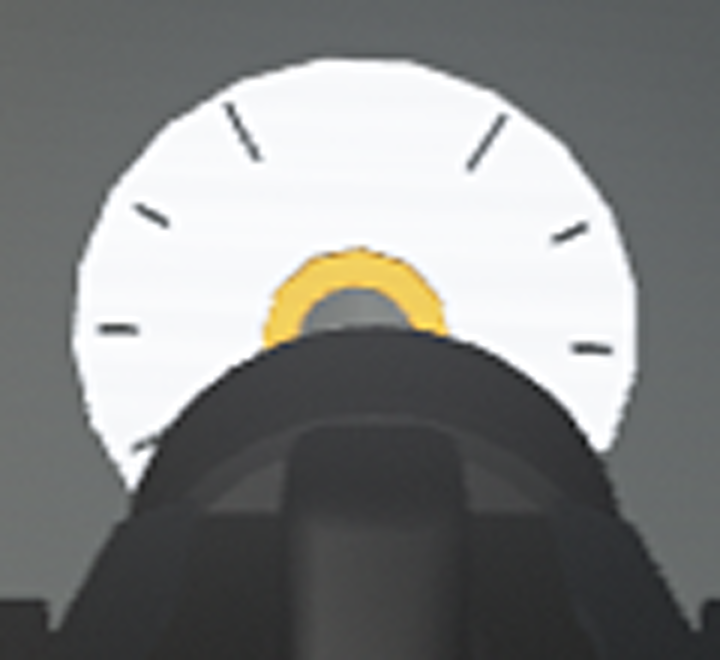

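```bash
python3 -m inch '[[1,[0,-0.2,1.5],0],[1,[0,-0.2,3],0],[1,[0,-0.2,3.4],0],[1,[0,-0.2,3.7],0],[1,[0,-0.2,4],0],[1,[0,-0.2,4.3],0],[1,[0,-0.2,4.3],0]]' 60; python3 -c "
from h import *
s,M=yaw(); print(s['tool_pos'],s['contact_force'],s['moment'],s['opening'])"
```

```text
clock: 11.55
tool_pos: [0.5478, 0.0042, 0.1072]
eef_rot: [-0.084, 0.996, 0.0, -0.001]
contact_force: [-3.5, 1.3, 8.0]
opening: 0.155
[0.54777861 0.00417071 0.10723647] [-3.50545839  1.31574703  7.97403966] [0.36228099 1.03197156 0.01605798] 0.154511932521858
```

```bash
python3 -c "
from h import *
for n in ('wrist','scene'):
  im=viewer.snapshot(n)
  c=im[160:290,200:350] if n=='wrist' else im[165:245,250:360]
  cv2.imwrite('pics/l_%s.png'%n,cv2.resize(c,None,fx=5,fy=5,interpolation=cv2.INTER_CUBIC)[:,:,::-1])
"
```

```text
(no output)
```

View pics/l_wrist.png

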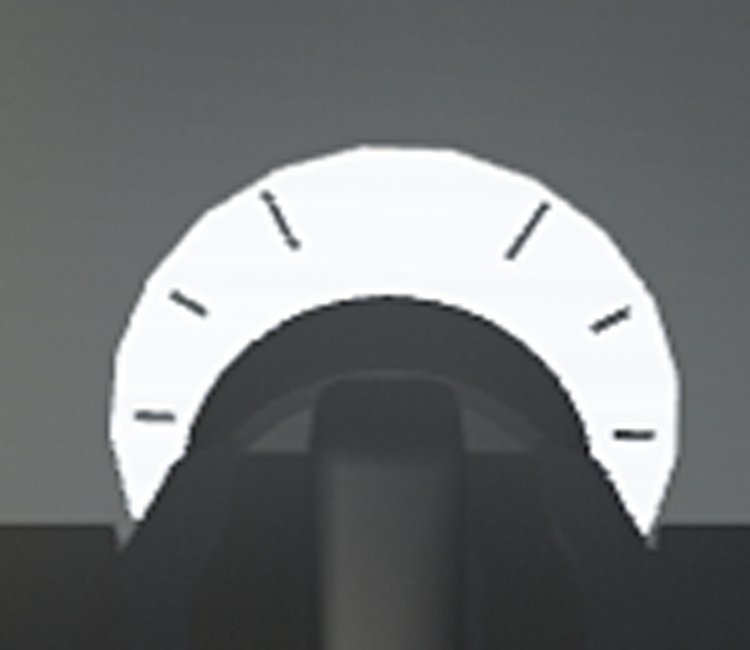

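View pics/l_scene.png

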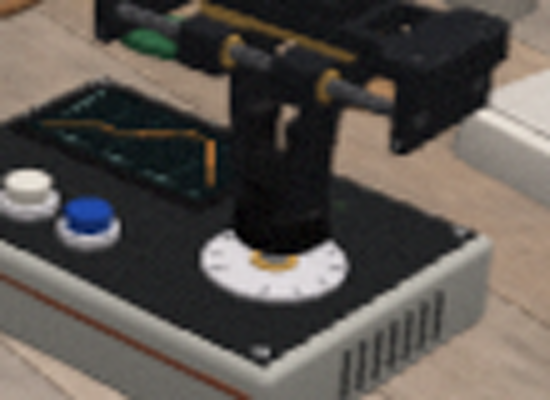

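```bash
python3 -m inch '[[1,[0.1,0,0],0],[1,[0.1,0,0.2],0],[1,[0.1,0,0.4],0],[1,[0.1,0,0.4],0]]' 60; python3 -m inch '[[1,[0,0,0.2],0],[1,[0,0,0.4],0],[1,[0,0,0.4],0]]' 60
```

```text
clock: 12.05
tool_pos: [0.5464, 0.0043, 0.1028]
eef_rot: [-0.084, 0.996, 0.001, -0.001]
contact_force: [-3.9, 3.0, 1.1]
opening: 0.151
clock: 12.35
tool_pos: [0.5463, 0.0043, 0.0986]
eef_rot: [-0.084, 0.996, 0.001, -0.001]
contact_force: [-5.7, 2.3, 0.9]
opening: 0.15
```

```bash
python3 -m inch '[[1,[0.05,0,0.2],0],[1,[0.05,0,0.2],0],[1,[0.05,0,0.2],0]]' 60; python3 -m inch '[[1,[0,0,0.2],0],[1,[0,0,0.2],0],[1,[0,0,0.2],0]]' 60
```

```text
clock: 12.65
tool_pos: [0.5463, 0.0044, 0.0972]
eef_rot: [-0.084, 0.996, 0.001, -0.001]
contact_force: [-5.0, 2.8, 5.8]
opening: 0.154
clock: 12.95
tool_pos: [0.5464, 0.0043, 0.0954]
eef_rot: [-0.084, 0.996, 0.001, -0.001]
contact_force: [-4.6, 1.8, 7.5]
opening: 0.148
```

```bash
python3 -m inch '[[1,[0,0,0.1],0],[1,[0,0,0.2],0],[1,[0,0,0.2],0],[1,[0,0,0.2],0]]' 60; python3 -m inch '[[1,[0,0,0.1],0],[1,[0,0,0.1],0],[1,[0,0,0.1],0]]' 60;python3 -c "
from h import *
for n in ('wrist','scene'):
  im=viewer.snapshot(n)
  c=im[160:290,200:350] if n=='wrist' else im[165:245,250:360]
  cv2.imwrite('pics/m_%s.png'%n,cv2.resize(c,None,fx=5,fy=5,interpolation=cv2.INTER_CUBIC)[:,:,::-1])
"
```

```text
clock: 13.35
tool_pos: [0.5464, 0.0044, 0.0943]
eef_rot: [-0.084, 0.996, 0.0, -0.0]
contact_force: [-6.6, 2.2, 14.9]
opening: 0.15
clock: 13.65
tool_pos: [0.5464, 0.0044, 0.0941]
eef_rot: [-0.084, 0.996, 0.0, -0.0]
contact_force: [-8.7, 2.3, 22.1]
opening: 0.152
```

View pics/m_wrist.png

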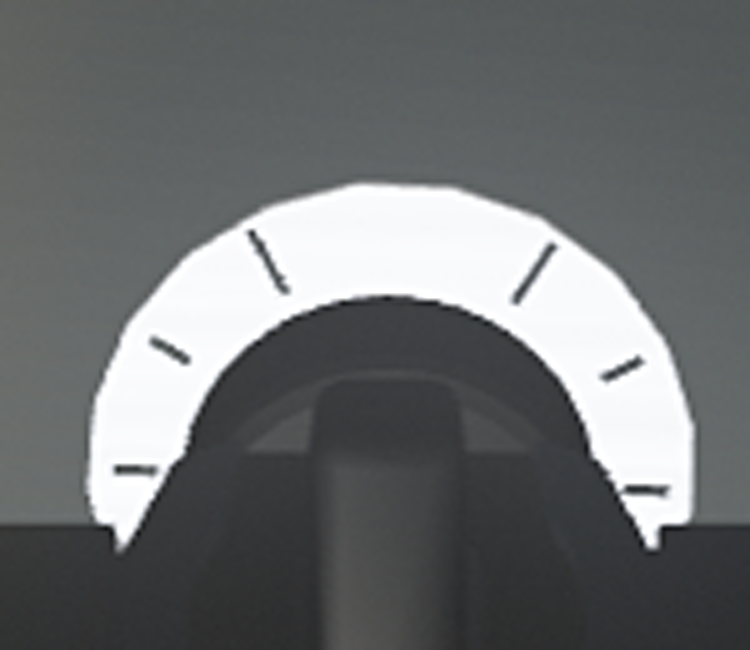

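View pics/m_scene.png

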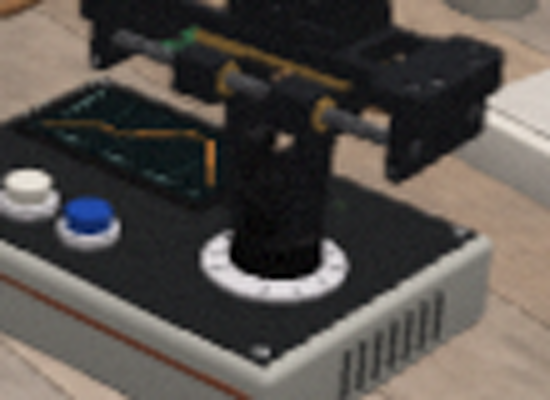

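```bash
python3 -m inch '[[1,[0,0,0],0],[1,[0,0,0],0],[1,[0,0,0],0],[1,[0,0,0],0],[1,[0,0,0],0]]' 60; python3 -c "
from plant import r
print(r.finish_job())"
```

```text
clock: 14.25
tool_pos: [0.5464, 0.0044, 0.0941]
eef_rot: [-0.084, 0.996, 0.0, -0.0]
contact_force: [-8.6, 2.9, 23.6]
opening: 0.151
the job is handed in; nothing more can be done
None
```

I handed the job in at about 14.3 s, with the gripper still holding the knob pressed in. There is no verdict to report.

- **Red key:** I pressed it to its stop, at about 30 N with the tool 0.0800 m up, and let it up.
- **White key:** I pressed it to its stop at the same height, at about 24 N. The red key was visibly up in the picture taken then.
- **Knob:** I picked it up by the bar at up to 60 N grip and turned it 33° so the pointer matched the shaft's flat, measured at about +10°. It went down easily over the shaft.
- **Shaft:** From first contact the tool travelled about 19.6 mm. That agrees with the 15 mm bore plus the 4 mm spring. The push followed the shaft spring from about 6 N and then rose sharply at the stop.

**At hand-in:** the push was steady at about 23.6 N down with the tool still at 0.0941 m. The last close-ups showed the knob central on the dial and not slipped in the jaws.

**Disagreements and limits:**
- There was still a sideways force of about 9 N, so the knob leans slightly against the shaft.
- Camera estimates of positions differed by up to about 5 mm, more at the picture edges. I corrected by 2 mm over the dial, whose fitted radius of 33.9 mm agreed with the 34 mm given.
- The blue key, cup, tiles and stamp were never approached, but I did not re-measure them at the end.

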